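# Pin the squeegee clamp shut and hold it

### The arm

A 6-joint arm with a two-finger parallel gripper is mounted at the origin on the work surface. World frame = base frame: x ahead of the robot, y to its left, z up, the work surface at z = 0. Lengths are in m, angles in rad, forces in N, time in s.
With the tool pointing down it reaches from about 0.35 to 0.875 m from the base axis. Payload 4.2 kg.
Tool frame: the origin (TCP) lies at the very end of the fingers, on their centre line; the grasp point (between the pads) lies 19 mm behind it; x points along the fingers, y is the direction in which the jaws open and shut, and the axes are right-handed (so a half turn about x gives the same grasp; the last joint's range is limited). The gripper opens to 87 mm and grips with 3 to 60 N. Pads are 19 mm wide; open, the fingers measure 117 mm over their backs; the gripper's body (75 mm by 190 mm) begins 51 mm behind the grasp point.
Start: joints at [-1.082, 0.385, 0.008, 0, -1.194, -0.259], TCP at [0.142, -0.609, 0.223] pointing down, gripper open.
Joint ranges: [-3.14, 3.14], [-1.21, 2.06], [-1.07, 1.41], [-3.16, 2.05], [-2.99, -0.16], [-3.1, 3.1]. Speed limits (rad/s): [2.79, 2.79, 3.14, 3.14, 3.14, 3.14].

### API

Orientations are given as [roll, pitch, yaw] about the fixed x, y, z axes, in that order (R = Rz(yaw) Ry(pitch) Rx(roll)).
In Python, from workcell import manip gives the robot as it stands.
- The arm moves only by the tool servo_tool, never from a script. Its argument "commands" is text: rows parted by semicolons, each of 6 numbers parted by spaces: the shift along the world's x, y, z in cm, then the turn, a rotation vector about the world's x, y, z in degrees. In form: x y z wx wy wz; .... A call has exactly 8 rows; each row shifts and turns the commanded pose from where the row before left it; what a row does not reach is not made up. A row lasts 1/8 s, in which the tool goes at most 62.5 mm and 10.7 degrees, less where a joint would pass 70% of its speed; a pose out of reach is approached as far as the arm can. A call is refused whole if a number of a shift passes 6.25 or a number of a turn 10.7, either way. A call with a gripper value outside its range is refused whole. "jaw" is the opening, from 0 (shut) to 1 (fully open), set as the call begins (left out, the last holds). The fingers move at their own pace and stop on an object; the grip force is fixed at half the most. Time passes only in rows, so rows that do not move let the fingers close, or fill a call up. It gives the time, the measured TCP pose, the force and the opening at its end, in the units of the state.
- manip.sense(): the state, without advancing time (a new reading comes with each control period).
- manip.get_image(name): name is "side" or "top" or "wrist"; returns a dict with "img" (384x512x3 uint8, blue, green, red), "depth" (384x512 float32, m along the optical axis (not along the pixel's ray), 0 where there is no reading), "fovy" (degrees; the focal length in pixels is half the picture's height over the tangent of half this angle, whatever the lens; pixels are square), "cx", "cy" (the principal point, pixels), "dist" ([k1, k2, p1, p2, k3] as OpenCV has them; the pictures are not rectified), "extrinsics" (4x4, takes a point from camera to world coordinates). Camera axes: x right, y down, z forward; pixel columns grow to the right and rows downward; lengths in m; the calibration is good to about 2 mm. A picture is of the moment at which its call begins.
- manip.hand_in(): hands the job in, once; it reports no verdict.
The state is a dict: "t": time; "joint_pos": joint angles; "qvel": joint speeds; "tau": joint torques, N m; "tool_pos": TCP position; "ee_rot": TCP orientation; "ft_force": force on the tool from outside, world axes, zero at the start; "moment": the same for the moment, N m; "finger_gap": finger opening in m.
Only numpy, scipy, OpenCV 4.12 (cv2) and the standard library are available. Lean on these libraries where they do the work, as an engineer would, in place of code of your own. Each camera call takes 0.05 s, during which the arm holds its last target.

### The job

Push the raised lid of the hinged squeegee clamp down to shut it, then take the locking pin with the round black knob out of the wooden stand and push it straight down through the hole in the lid and into the hole in the lower half until its steel collar is flat on the lid. The hinge is sprung, so finish still holding on: keep the fingers on the knob, pushing it down firmly (about 10 to 20 N), so that the lid stays fully shut, and do not let go at the end. Leave the pin with the T-bar in the stand, and the ink jar and tape roll where they are.

Things in the scene. Friction and masses are not known exactly. Their poses are not given: they have to be found in the camera images.
- clamp: Fixed aluminium clamp, 170 (x) x 100 (y) mm, a wooden squeegee 260 mm long (top at 34 mm) bedded in it along y, 80 mm out at each side. Origin: centre of the underside, on the table. Its x axis points from the hinge to the free end, z up. Includes the lid; when shut the lid's upper face is 48 mm above the table.
- lid (a joint): Lid angle, rad: 0 = shut flat (a stop), grows as it opens; 0.42 to 0.66 at the start. Plate 12 mm thick, 100 wide, reaching 160 mm from the hinge line, which lies at half its thickness. Stiff sprung hinge: stays where left when open, shuts with about 6 N near its free end, lifts again about 0.12 rad (15 mm at the hole) when let go; 8 N down on the pin shuts it again.
- lid_hole (a point): Centre of the lid's 17 mm diameter through hole, at the lid's upper face, 120 mm from the hinge line on the middle of the lid; moves with the lid. With the lid shut it is exactly above the hole of the lower half.
- lid_edge (a point): Middle of the lid's free edge at its upper face, 160 mm from the hinge line; moves with the lid. Between the hole and this edge there is room to push the lid down with shut fingertips.
- clamp_hole (a point): Centre of the mouth of the vertical 14 mm diameter through hole in the lower half, at 36 mm height, 45 mm from the clamp's origin along the clamp's +x. Axes as the clamp's.
- hinge_line (a point): Middle of the lid's hinge line: 75 mm from the clamp's origin along its -x, 42 mm above the table; the line runs along the clamp's y.
- stand: Fixed wooden block, 60 (x) x 160 (y) x 45 mm high, with two vertical 14 mm holes at y = -45 and y = +45 mm; a pin stands in each, its collar resting on the block's top. Origin: centre of the underside, on the table.
- knob_pin: Pin with a round black ribbed knob, about 60 g, standing in either hole of the stand. Origin: on its axis at the underside of its steel collar; z up. Below: shank 12 mm diameter, 38 long, last 5 mm tapered. Above: collar 26 mm diameter to 5 mm, neck 12 mm diameter to 14 mm, knob 30 mm diameter (33 over the ribs) from 14 to 40 mm.
- t_pin: Another pin with a steel T-bar (56 mm long, 12 mm thick, 27 mm above its collar) standing in the other hole of the stand; too short for the clamp, to be left there. Origin: underside of its collar.
- ink_jar: White ink jar with a black cap, 68 mm diameter, 85 mm high, standing on the table; leave alone. Origin: centre of its underside.
- tape_roll: Cardboard-coloured tape roll lying flat, 90 mm diameter, 24 mm high; leave alone. Origin: centre of its underside.
There are look-alikes about, which are no part of the job. Leave any yellow look-alike of the knob_pin alone.

How it is judged:
On the way, in this order (a step that is already met when the one before it is completed fails the run):
1. the lid has been pushed down, while the knob pin is not yet in it (value of joint lid below 0.2 rad and distance between knob_pin and lid_hole above 0.06 m), for 0.2 s.
2. the knob pin has been brought over the lid, above the hole (horizontal distance between knob_pin and clamp_hole below 0.02 m and contact force between knob_pin and the fingers above 1 N), for 0.1 s.
At the end, for the whole second after the job is handed in: Through the last second: lid shut (within 0.025 rad), knob pin upright (0.08 rad) through both holes (axis within 4 mm), collar down on the lid (within 3 mm), at rest, and the fingers still on the pin, pushing it onto the clamp with more than 5 N (value of joint lid below 0.025 rad and horizontal distance between knob_pin and clamp_hole below 0.004 m and z of knob_pin in the frame of clamp_hole below 0.015 m and angle between the z axis of knob_pin and the z axis of clamp, either way round below 0.08 rad and contact force between knob_pin and clamp above 5 N and contact force between the fingers and knob_pin above 4 N and linear speed of knob_pin below 0.02 m/s); the arm keeps its last pose, push and grip.
It fails at once if the T-bar pin is moved more than 15 mm (distance of t_pin from where it was at the start of the episode above 0.015 m).
It fails at once if the ink jar is moved more than 20 mm (distance of ink_jar from where it was at the start of the episode above 0.02 m).
It fails at once if the tape roll is moved more than 20 mm (distance of tape_roll from where it was at the start of the episode above 0.02 m).
It also fails if it takes over 61 s, if anything falls off the work surface, if the arm or the gripper's body presses on something with over 40 N, if the wrist force passes 120 N, or if a joint passes its speed limit or range.

## Working session

There is one attempt and no reset: what is moved stays moved. The work goes in short steps, Python scripts to look and compute and a tool call to move; the robot and the scene stay as the last step left them, time stands still between calls to the robot, and variables do not carry over. Pictures are saved under pics/ and viewed, and the job is handed in when it is done.

Besides the shell and the picture viewer there is one more tool, called after ">>>" by a JSON object that holds its "name" and its "arguments", one argument or row to a line. servo_tool: Moves the arm, as the interface text tells. Its arguments: {"type":"object","properties":{"commands":{"type":"string"},"jaw":{"type":"number"}},"required":["commands"]}

```bash
mkdir -p pics; ls
cat > h.py <<'E'
import numpy as np,cv2,pickle
from workcell import manip
def grab(n,tag):
    d=manip.get_image(n); pickle.dump(d,open(f'pics/{tag}.pkl','wb')); cv2.imwrite(f'pics/{tag}.png',d['img']); return d
def ld(tag): return pickle.load(open(f'pics/{tag}.pkl','rb'))
def K(d):
    f=d['img'].shape[0]/2/np.tan(np.radians(d['fovy'])/2)
    return np.array([[f,0,d['cx']],[0,f,d['cy']],[0,0,1.]])
def ray(d,u,v):
    p=cv2.undistortPoints(np.array([[[u,v]]],float),K(d),np.array(d['dist'],float))[0,0]
    E=np.array(d['extrinsics']); return E[:3,3],E[:3,:3]@np.array([p[0],p[1],1])
def atz(d,u,v,z):
    o,r=ray(d,u,v); return o+r*(z-o[2])/r[2]
def pd(d,u,v,w=1):
    o,r=ray(d,u,v); a=d['depth'][int(v)-w:int(v)+w+1,int(u)-w:int(u)+w+1]; a=a[a>0]
    return o+r*np.median(a)
def proj(d,P):
    E=np.linalg.inv(np.array(d['extrinsics'])); 
    return cv2.projectPoints(np.array(P,float).reshape(-1,3),cv2.Rodrigues(E[:3,:3])[0],E[:3,3],K(d),np.array(d['dist'],float))[0][:,0]
def crop(tag,x0,y0,x1,y1,s):
    im=cv2.imread(f'pics/{tag}.png')[y0:y1,x0:x1]; cv2.imwrite(f'pics/{tag}_c{x0}_{y0}.png',cv2.resize(im,None,fx=s,fy=s,interpolation=cv2.INTER_CUBIC))
E
python3 - <<'E'
from h import *
s=manip.sense(); print(s)
for n in('top','side','wrist'):
    d=grab(n,n+'0'); print(n,d['fovy'],d['cx'],d['cy'],d['dist'],np.round(d['extrinsics'],3).tolist())
E
```

```text
pics
{'t': 0.0, 'joint_pos': array([-1.08237649e+00,  3.85553307e-01,  6.62437739e-03, -4.72405057e-04,
       -1.19399249e+00, -2.58623087e-01]), 'qvel': array([ 0.00057835,  0.00070352, -0.00106018, -0.00142052,  0.00011754,
       -0.00046811]), 'tau': array([-9.42974475e-04, -3.90664816e+01,  1.87405747e+01,  4.21972007e+00,
        1.09458383e-02, -1.91365807e-04]), 'tool_pos': array([ 0.14225099, -0.6079813 ,  0.22146494]), 'ee_rot': array([1.62575723, 1.56862635, 1.85537969]), 'ft_force': array([ 0.52163721, -0.06408415, -0.09685995]), 'moment': array([ 0.01019079,  0.0039124 , -0.00453302]), 'finger_gap': 0.08739341702577237}
top 47.99912913833701 253.69348206186683 192.15906670917929 [0.00282416 0.         0.         0.         0.        ] [[-0.027, -0.995, 0.1, 0.534], [-1.0, 0.026, -0.009, 0.001], [0.007, -0.1, -0.995, 0.962], [0.0, 0.0, 0.0, 1.0]]
side 45.73855281939394 252.38404995985314 188.88135993759093 [-0.15119934  0.          0.          0.          0.        ] [[0.988, -0.072, 0.138, 0.485], [-0.155, -0.562, 0.812, -0.69], [0.019, -0.824, -0.567, 0.534], [0.0, 0.0, 0.0, 1.0]]
wrist 71.22071305843134 251.29255693691167 190.54712522852068 [-0.06454238  0.          0.          0.          0.        ] [[-0.229, 0.931, 0.283, 0.065], [0.974, 0.218, 0.069, -0.626], [0.002, 0.291, -0.957, 0.384], [0.0, 0.0, 0.0, 1.0]]
```

View pics/top0.png

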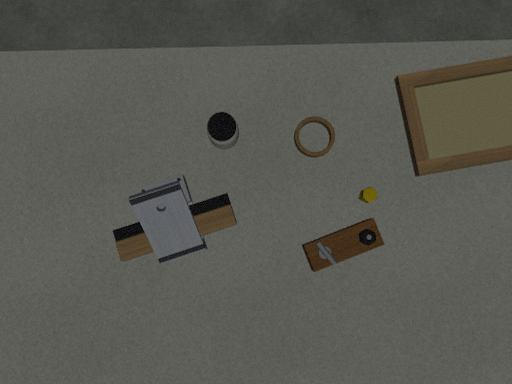

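View pics/side0.png

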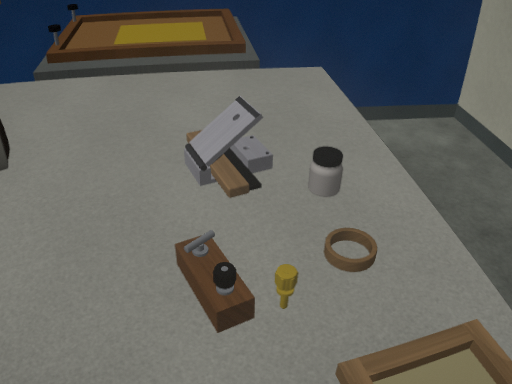

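View pics/wrist0.png

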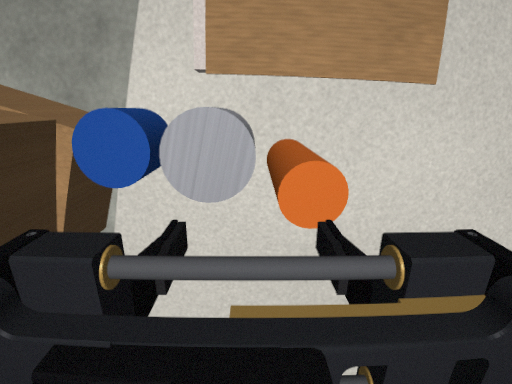

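Top view: clamp with raised lid at about (170,225), hinge towards the bottom of the picture, and the stand at (343,245). In the stand are the black knob pin at (367,237) and the T-bar pin at (325,253). A yellow look-alike is at (370,195), the ink jar at (222,128) and the tape roll at (315,137). The black knob standing in the stand fits the description and the yellow one does not. I'll confirm this in enlarged crops.

Run:
```python
from h import *
crop('top0',290,170,410,280,6); crop('top0',100,165,250,275,5); crop('side0',170,80,290,200,5);crop('side0',160,220,310,330,5)
d=ld('top0')
print(np.unique(d['depth']).shape)
for n,(u,v) in dict(knob=(367,237),tbar=(328,256),yel=(370,194),jar=(222,125),blockL=(340,250),lid1=(185,240),lid2=(160,190)).items(): print(n,np.round(pd(d,u,v),3))
```

```text
(184708,)
knob [ 0.525 -0.234  0.085]
tbar [ 0.489 -0.156  0.07 ]
yel [ 0.613 -0.247  0.079]
jar [0.764 0.055 0.085]
blockL [ 0.499 -0.186  0.045]
lid1 [0.529 0.137 0.065]
lid2 [0.626 0.173 0.139]
```

View pics/top0_c290_170.png

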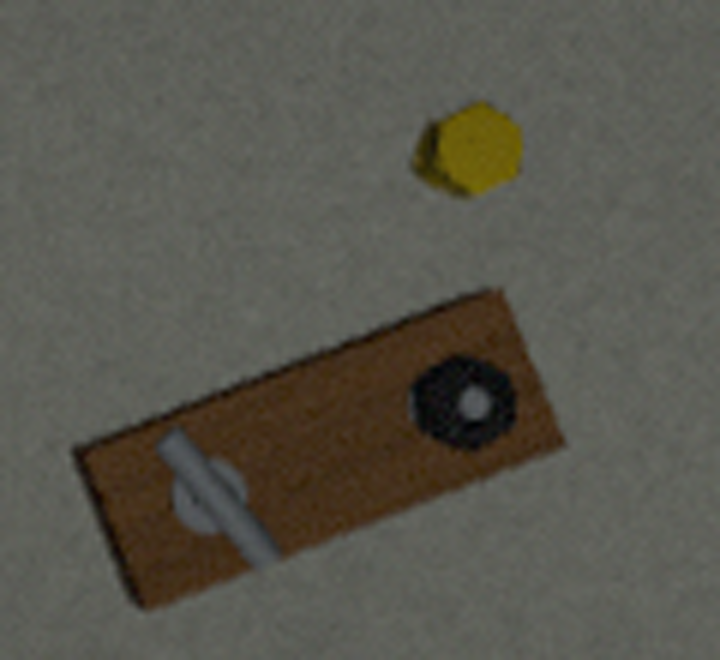

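View pics/top0_c100_165.png

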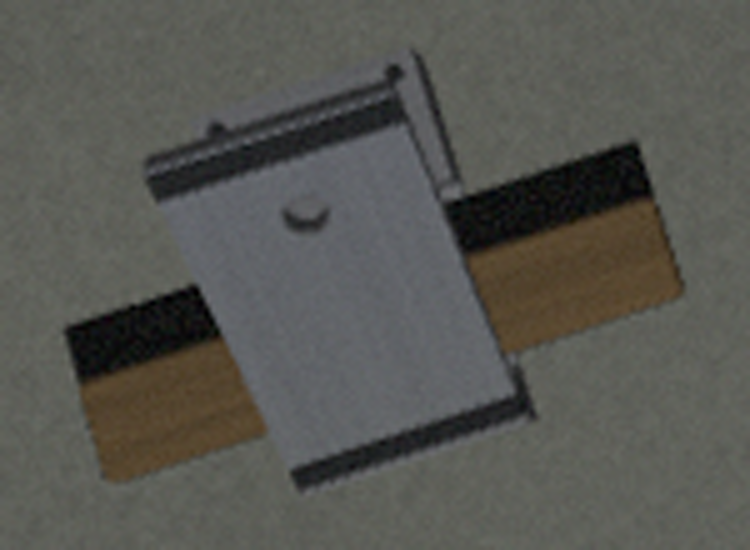

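View pics/side0_c160_220.png

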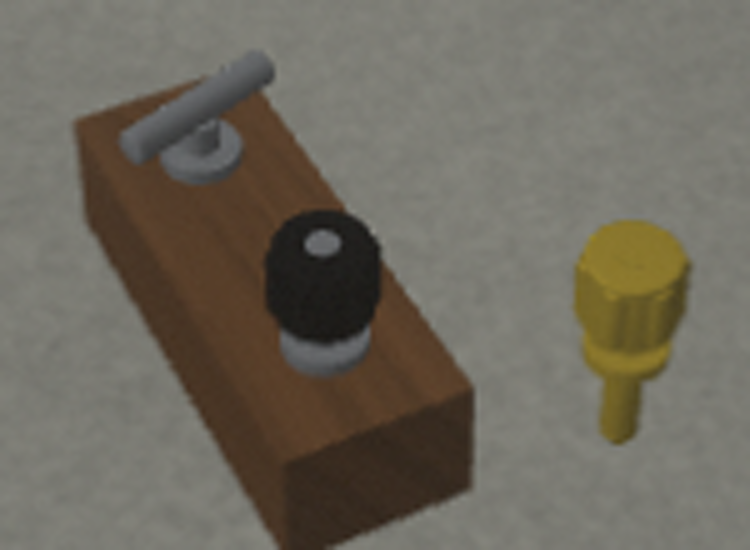

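Confirmed: the black ribbed knob sits on a steel collar in the stand at (367,237). The yellow one stands apart on the table at (370,195). Now I'll measure.

Run:
```python
from h import *
d=ld('top0')
# stand top corners
c=[(290+x/6,170+y/6) for x,y in[(78,452),(495,290),(565,442),(145,608)]]
P=np.array([atz(d,*p,0.045) for p in c]); print('stand',np.round(P,4).tolist(),P.mean(0))
a=P[1]-P[0];b=P[2]-P[3]; print('len',np.linalg.norm(a),np.linalg.norm(b), 'row yaw',np.degrees(np.arctan2(a[1],a[0])),np.degrees(np.arctan2(b[1],b[0])))
print('knob top',atz(d,290+464/6,170+402/6,.085),'grey dot',atz(d,290+475/6,170+404/6,.085))
u=(a+b)/2;u/=np.linalg.norm(u);m=P.mean(0);print('holes',m+.045*u,m-.045*u)
# side
s=ld('side0'); print('side knobdot',atz(s,160+322/5,220+243/5,.085),'collar',atz(s,160+325/5,220+345/5,.05))
# squeegee
q=[(100+x/5,165+y/5) for x,y in[(68,330),(638,143),(683,292),(105,480)]]
Q=np.array([atz(d,*p,0.034) for p in q]); print('sq',np.round(Q,4).tolist(),'centre',Q.mean(0)); 
for i,j in((0,1),(3,2)):
    v=Q[j]-Q[i];print(np.linalg.norm(v),np.degrees(np.arctan2(v[1],v[0])))
print([np.round(pd(d,*p),3).tolist() for p in[(222,220),(130,250),(218,205),(120,238)]])
# lid
l=[(100+x/5,165+y/5) for x,y in[(165,200),(405,122),(512,397),(292,468)]]
pts=[]
H,W=d['depth'].shape
mask=np.zeros((H,W),np.uint8); cv2.fillConvexPoly(mask,np.array(l).astype(int),1); mask=cv2.erode(mask,np.ones((5,5)))
pts=np.array([pd(d,u,v,0) for v,u in zip(*np.nonzero(mask)) if d['depth'][v,u]>0])
c=pts.mean(0); n=np.linalg.svd(pts-c)[2][2]; n*=np.sign(n[2])
for _ in range(3):
    r=(pts-c)@n; k=abs(r)<3e-3+0*r; c=pts[k].mean(0); n=np.linalg.svd(pts[k]-c)[2][2]; n*=np.sign(n[2])
print('lid n',n,'angle',np.arccos(n[2]),'dir',np.degrees(np.arctan2(-n[1],-n[0])),k.mean())
L=[]
for p in l+[(100+307/5,165+212/5)]:
    o,r=ray(d,*p); L.append(o+r*(((c-o)@n)/(r@n)))
L=np.array(L);print('lid',np.round(L,4).tolist())
```

```text
stand [[0.5111, -0.1086, 0.045], [0.5642, -0.2588, 0.045], [0.5101, -0.2806, 0.045], [0.4563, -0.13, 0.045]] [ 0.5104464  -0.19448656  0.045     ]
len 0.15926242591701778 0.1598647316081453 row yaw -70.5339928573299 -70.35802264417056
knob top [ 0.52544269 -0.23489259  0.085     ] grey dot [ 0.52467304 -0.23857628  0.085     ]
holes [ 0.5255078  -0.23689121  0.045     ] [ 0.495385   -0.15208191  0.045     ]
side knobdot [ 0.52575305 -0.23508078  0.085     ] collar [ 0.52532669 -0.24082522  0.05      ]
sq [[0.5522, 0.2942, 0.034], [0.6262, 0.0489, 0.034], [0.5614, 0.0309, 0.034], [0.4882, 0.2782, 0.034]] centre [0.55699772 0.1630756  0.034     ]
0.2562331653032071 -73.20492817250994
0.25783625659350057 -73.51173248496484
[[0.57, 0.062, 0.034], [0.511, 0.259, 0.034], [0.603, 0.071, 0.025], [0.537, 0.283, 0.027]]
lid n [-0.5596787  -0.16804044  0.81149378] angle 0.6240924641510377 dir 16.712094588522735 0.9602344077019673
lid [[0.5992, 0.2265, 0.1314], [0.6271, 0.1339, 0.1314], [0.5189, 0.1031, 0.0504], [0.4919, 0.1953, 0.0509], [0.5942, 0.1749, 0.1172]]
```

View pics/side0_c170_80.png

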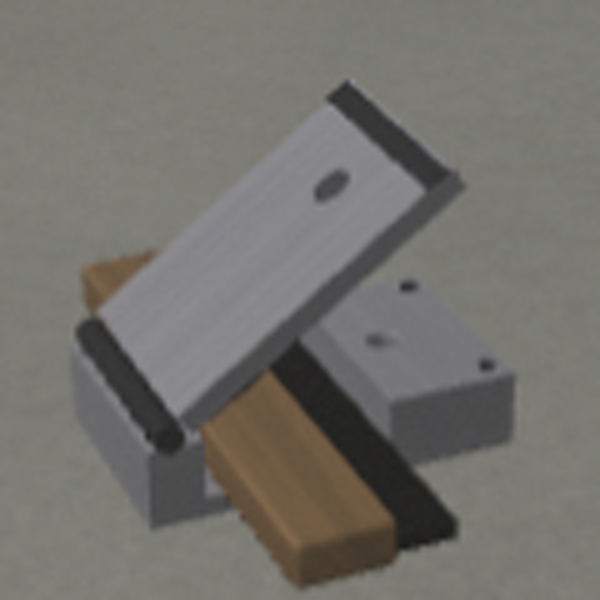

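Run:
```python
from h import *
from scipy.spatial.transform import Rotation as Ro
s=ld('side0'); print('clamp hole side',atz(s,170+380/5,80+341/5,.036))
R=Ro.from_euler('xyz',manip.sense()['ee_rot']).as_matrix(); print(np.round(R,3))
print('jaw yaw',np.degrees(np.arctan2(R[1,1],R[0,1])))
o=np.array([.5043,.1479]);u=np.array([np.cos(np.radians(16.7)),np.sin(np.radians(16.7))])
for th in (.624,.5,.4,.3,.2,.1,0):
    for S in(.145,):
        r=S*np.cos(th)-.006*np.sin(th)-.003; z=.042+S*np.sin(th)+.006*np.cos(th)
        print(th,np.round(o+u*r,4),round(z,4), 'edge z',round(z+.0095*np.tan(th),4))
```

```text
clamp hole side [0.61712327 0.18279099 0.036     ]
[[-0.    -0.228  0.974]
 [ 0.002  0.974  0.228]
 [-1.     0.002 -0.   ]]
jaw yaw 103.1581039840336
0.624 [0.6108 0.1798] 0.1316 edge z 0.1384
0.5 [0.6206 0.1828] 0.1168 edge z 0.122
0.4 [0.6271 0.1847] 0.104 edge z 0.108
0.3 [0.6324 0.1863] 0.0906 edge z 0.0935
0.2 [0.6364 0.1875] 0.0767 edge z 0.0786
0.1 [0.639  0.1883] 0.0624 edge z 0.0634
0 [0.6403 0.1887] 0.048 edge z 0.048
```

>>> {"name": "servo_tool", "arguments": {
  "commands": "1.5 2.5 1 0 0 0; 2.9 4.9 0.5 0 0 0; 2.9 4.9 0 0 0 0; 2.9 4.9 0 0 0 0; 2.9 4.9 0 0 0 0; 2.9 4.9 0 0 0 0; 2.9 4.9 0 0 0 0; 2.9 4.9 0 0 0 0",
  "jaw": 0
}}

```text
t: 1.15
tool_pos: [0.3609, -0.2388, 0.2376]
ee_rot: [-0.303, 1.57, -0.073]
ft_force: [0.3, -1.3, -0.2]
finger_gap: 0.0153
```

>>> {"name": "servo_tool", "arguments": {
  "commands": "2.9 4.9 0 0 0 0.5; 2.9 4.9 0 0 0 0.5; 2.9 4.9 0 0 0 0.5; 2.9 4.9 -0.5 0 0 0.5; 2.9 4.9 -0.5 0 0 0.5; 2.9 4.9 -0.5 0 0 0.5; 2.9 4.9 -0.5 0 0 0.5; 2.9 4.9 -0.5 0 0 0"
}}

```text
t: 2.15
tool_pos: [0.593, 0.1532, 0.2121]
ee_rot: [-2.901, 1.57, -2.61]
ft_force: [0.9, 0.2, 0.0]
finger_gap: 0.0008
```

>>> {"name": "servo_tool", "arguments": {
  "commands": "0.8 1.3 0 0 0 0; 0.8 1.3 -1.5 0 0 0; 0 0 -2 0 0 0; 0 0 -2 0 0 0; 0 0 -0.5 0 0 0; 0 0 0 0 0 0; 0 0 0 0 0 0; 0 0 0 0 0 0"
}}

```text
t: 3.15
tool_pos: [0.6087, 0.1775, 0.1535]
ee_rot: [0.158, 1.569, 0.449]
ft_force: [-0.8, 0.5, -0.3]
finger_gap: 0.0004
```

Run:
```python
from h import *
s=manip.sense(); print(s['tool_pos'],s['ft_force'])
grab('side','side1');crop('side1',150,40,310,200,4)
```

```text
[0.60873761 0.17750653 0.1534598 ] [-0.83888241  0.5210739  -0.31242408]
```

View pics/side1_c150_40.png

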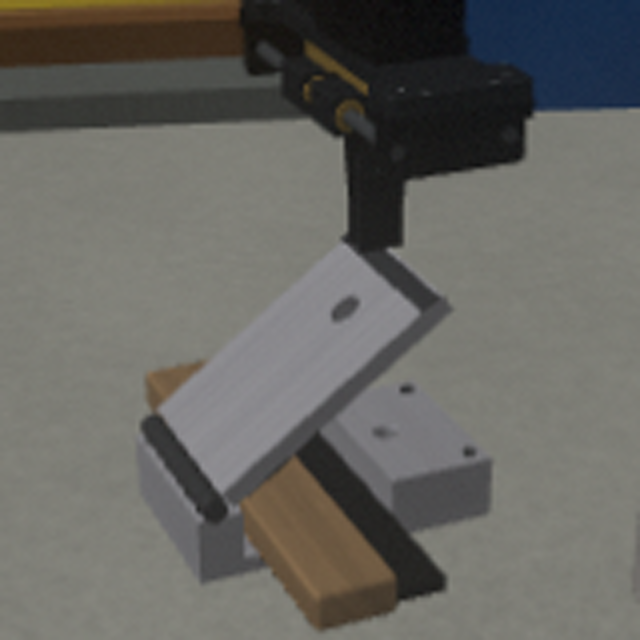

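>>> {"name": "servo_tool", "arguments": {
  "commands": "0 0.1 -1 0 0 0; 0.4 0.2 -1 0 0 0; 0.5 0.1 -1.2 0 0 0; 0.5 0.1 -1.2 0 0 0; 0.4 0.1 -0.8 0 0 0; 0.4 0.1 -0.8 0 0 0; 0.3 0.1 -0.8 0 0 0; 0.2 0.1 -0.7 0 0 0"
}}

```text
t: 4.2
tool_pos: [0.6343, 0.1859, 0.0766]
ee_rot: [-2.967, 1.568, -2.676]
ft_force: [-5.0, -0.4, 2.7]
finger_gap: 0.0007
```

>>> {"name": "servo_tool", "arguments": {
  "commands": "0.2 0.1 -0.7 0 0 0; 0.2 0 -0.7 0 0 0; 0.1 0 -0.7 0 0 0; 0 0 -0.5 0 0 0; 0 0 -0.3 0 0 0; 0 0 -0.2 0 0 0; 0 0 0 0 0 0; 0 0 0 0 0 0"
}}

```text
t: 5.2
tool_pos: [0.6409, 0.1876, 0.0484]
ee_rot: [-0.19, 1.569, 0.102]
ft_force: [-5.4, -0.8, 10.1]
finger_gap: 0.0004
```

Run:
```python
from h import *
for n in('side','top','wrist'): grab(n,n+'2')
crop('side2',150,40,310,200,4)
```

```text
(no output)
```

View pics/side2_c150_40.png

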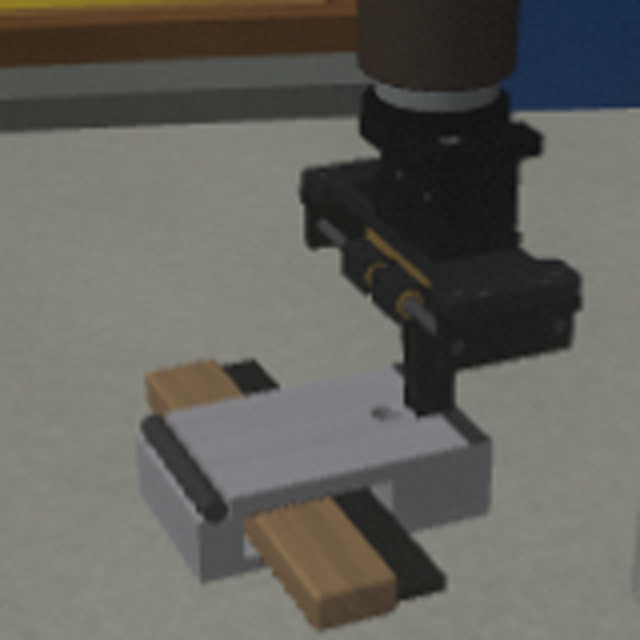

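View pics/wrist2.png

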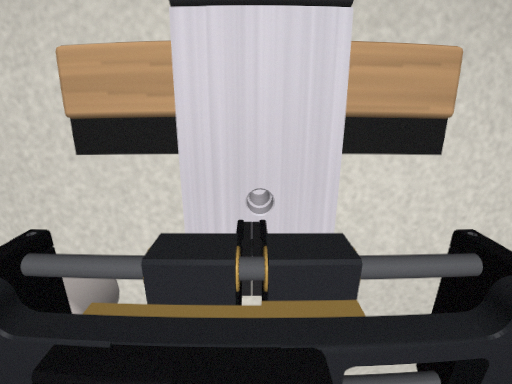

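View pics/top2.png

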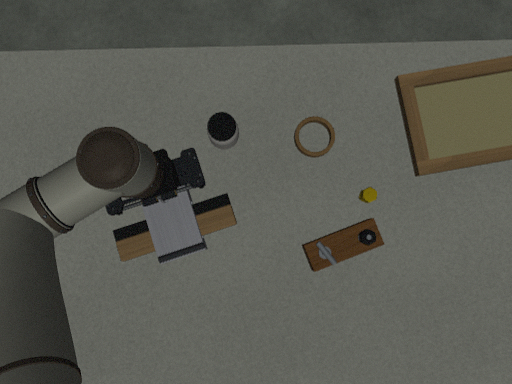

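The lid is shut flat under the fingertips, and the wrist view shows its hole at about (260,200). I'll measure that hole precisely.

Run:
```python
from h import *
crop('wrist2',220,170,300,250,8); crop('side2',220,120,270,160,12)
w=ld('wrist2'); 
for u,v in((200,100),(320,100),(260,150),(200,200)): print(pd(w,u,v,2))
```

```text
[0.56827645 0.13482266 0.0486634 ]
[0.54811195 0.20142141 0.04860528]
[0.58606236 0.17671238 0.04886423]
[0.62787706 0.14937394 0.04847871]
```

View pics/wrist2_c220_170.png

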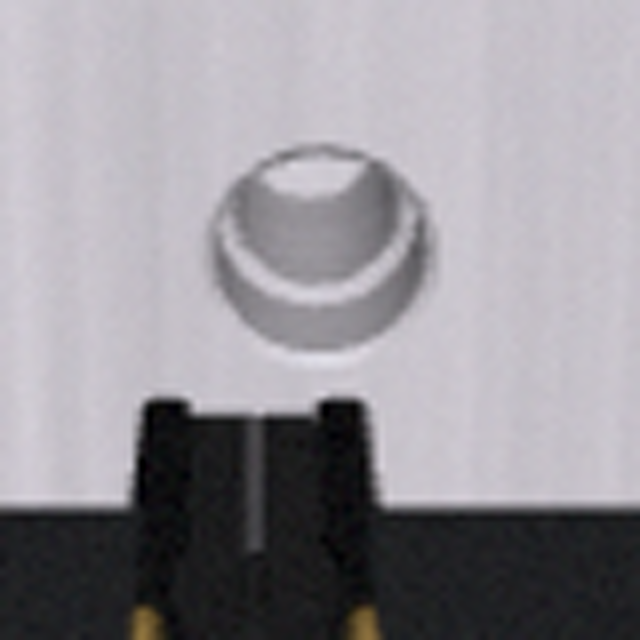

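View pics/side2_c220_120.png

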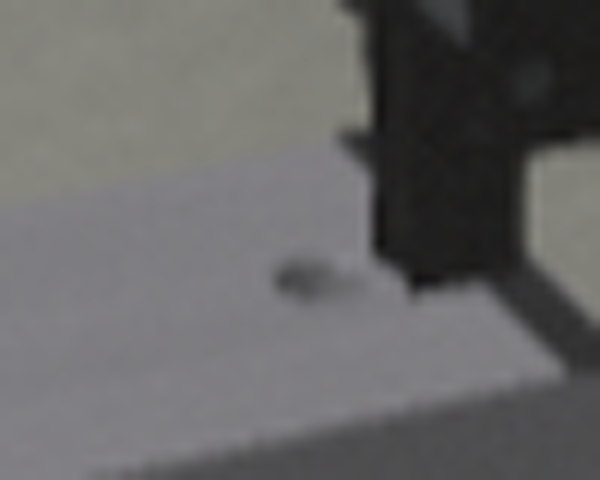

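Run:
```python
from h import *
w=ld('wrist2'); t=ld('top0'); s=ld('side2')
print('hole',atz(w,220+322/8-.4,170+249/8-.4,.048), 'lower',atz(w,220+322/8-.4,170+215/8-.4,.036))
print('side hole',atz(s,220+313/12-.4,120+281/12-.4,.048))
# lid edges in wrist -> yaw & centre line
L=[atz(w,*p,.048) for p in((172,10),(181,190),(352,10),(340,180))]
print(np.round(L,4).tolist())
st=manip.sense(); print(st['tool_pos'],st['ft_force'])
from scipy.spatial.transform import Rotation as Ro
R=Ro.from_euler('xyz',st['ee_rot']).as_matrix(); print(np.round(R,4))
tp=np.array(st['tool_pos']); print('proj tcp',proj(w,[tp, tp-R[:,2]*.0095, tp+R[:,2]*.0095]), 'obs tip front',(220+257/8-.4,170+410/8-.4))
```

```text
hole [0.61739542 0.1863957  0.048     ] lower [0.61833242 0.18706804 0.036     ]
side hole [0.61658361 0.18487731 0.048     ]
[[0.5265, 0.1082, 0.048], [0.625, 0.1361, 0.048], [0.4978, 0.2021, 0.048], [0.5895, 0.2309, 0.048]]
[0.64093865 0.18756321 0.04836796] [-5.69911476 -0.72742957 10.6547052 ]
[[ 1.800e-03 -2.874e-01  9.578e-01]
 [ 2.000e-04  9.578e-01  2.874e-01]
 [-1.000e+00 -4.000e-04  1.700e-03]]
proj tcp [[251.04577828 233.24173421]
 [251.05678186 220.12642523]
 [251.03520522 245.91912796]] obs tip front (251.725, 220.85)
```

>>> {"name": "servo_tool", "arguments": {
  "commands": "0 0 2 0 0 0; 0 0 4 0 0 0; -0.5 -2 5 0 0 0; -1.4 -5 3 0 0 0; -1.4 -5 0 0 0 0; -1.4 -5 0 0 0 0; -1.4 -5 0 0 0 0; -1.4 -5 0 0 0 0"
}}

```text
t: 6.35
tool_pos: [0.5662, -0.084, 0.1865]
ee_rot: [-0.255, 1.567, 0.036]
ft_force: [0.4, -1.2, 0.4]
finger_gap: 0.0005
```

>>> {"name": "servo_tool", "arguments": {
  "commands": "-1.4 -5 0 0 0 0; -1.4 -5 -1 0 0 0; -1.2 -4 -1 0 0 0; -0.5 -2 -1 0 0 0; 0 0 -1 0 0 0; 0 0 0 0 0 0; 0 0 0 0 0 0; 0 0 0 0 0 0",
  "jaw": 0.75
}}

```text
t: 7.35
tool_pos: [0.5211, -0.2418, 0.1471]
ee_rot: [-0.515, 1.569, -0.222]
ft_force: [-1.0, -0.3, -0.2]
finger_gap: 0.0642
```

Run:
```python
from h import *
st=manip.sense(); print(st['tool_pos'],st['ft_force'],st['finger_gap'])
for n in('wrist','side'): grab(n,n+'3')
crop('side3',150,60,310,200,4)
```

```text
[ 0.52113643 -0.24182116  0.14709113] [-0.97068486 -0.2937606  -0.15338167] 0.0642401987542729
```

View pics/wrist3.png

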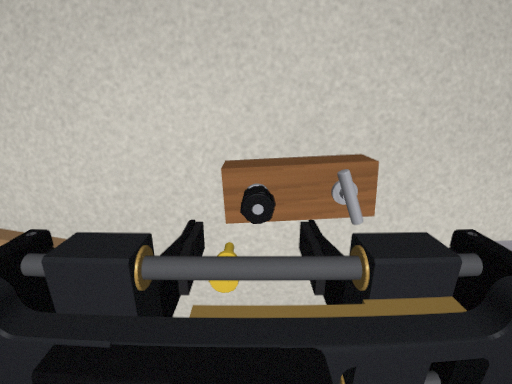

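View pics/side3_c150_60.png

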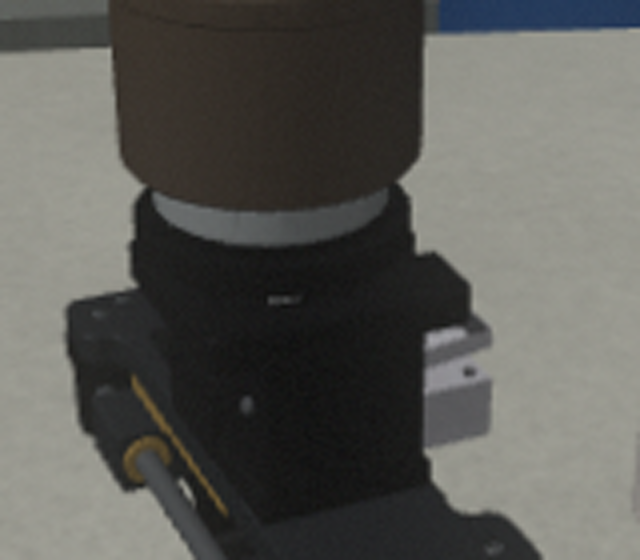

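The lid springs up only slightly, as expected. Next I'll measure the knob in the wrist view, where it is at about (258,207).

Run:
```python
from h import *
crop('wrist3',170,150,330,300,5)
w=ld('wrist3')
print(pd(w,258,210,2))
```

```text
[ 0.52606282 -0.23392632  0.08614268]
```

View pics/wrist3_c170_150.png

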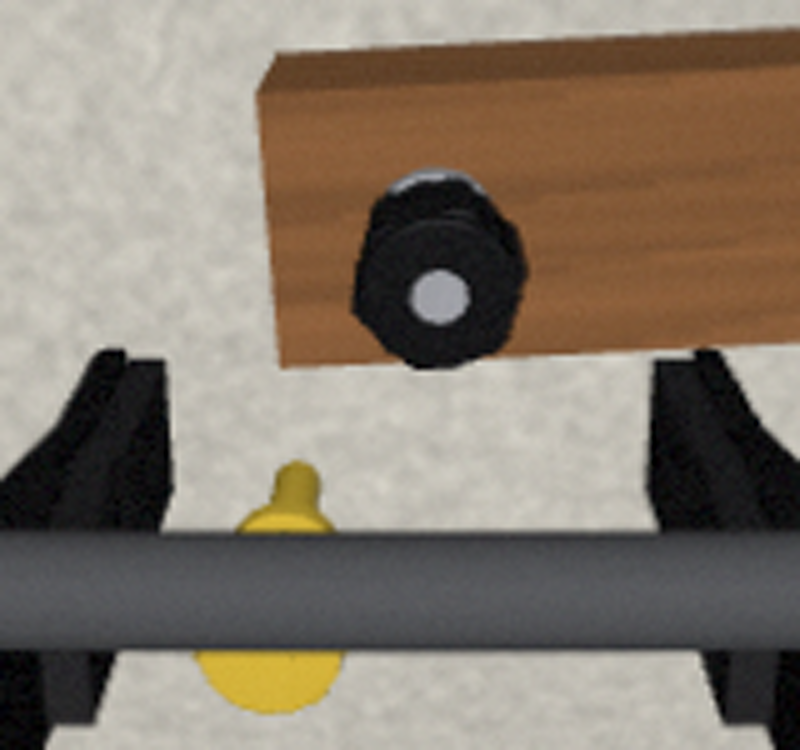

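Run:
```python
from h import *
w=ld('wrist3')
print(atz(w,170+440/5-.4,150+297/5-.4,.085), 'tip centre px obs',170+(165+655)/2/5-.4)
st=manip.sense();print(proj(w,[st['tool_pos']]))
```

```text
[ 0.52566551 -0.23439703  0.085     ] tip centre px obs 251.6
[[250.82254106 232.711541  ]]
```

>>> {"name": "servo_tool", "arguments": {
  "commands": "0.4 0.7 -0.5 0 0 0; 0 0 -2 0 0 0; 0 0 -2 0 0 0; 0 0 -2 0 0 0; 0 0 -1.5 0 0 0; 0 0 -1.2 0 0 0; 0 0 0 0 0 0; 0 0 0 0 0 0"
}}

```text
t: 8.45
tool_pos: [0.5249, -0.2357, 0.0551]
ee_rot: [-0.61, 1.57, -0.319]
ft_force: [-0.3, 0.1, -0.0]
finger_gap: 0.0656
```

Run:
```python
from h import *
st=manip.sense(); print(st['tool_pos'],st['ft_force'],st['finger_gap'])
for n in('wrist','side'): grab(n,n+'4')
crop('wrist4',170,150,330,300,5)
```

```text
[ 0.52491479 -0.23566985  0.055106  ] [-2.90954639e-01  8.67188194e-02 -9.32554987e-05] 0.06561540305819952
```

View pics/wrist4_c170_150.png

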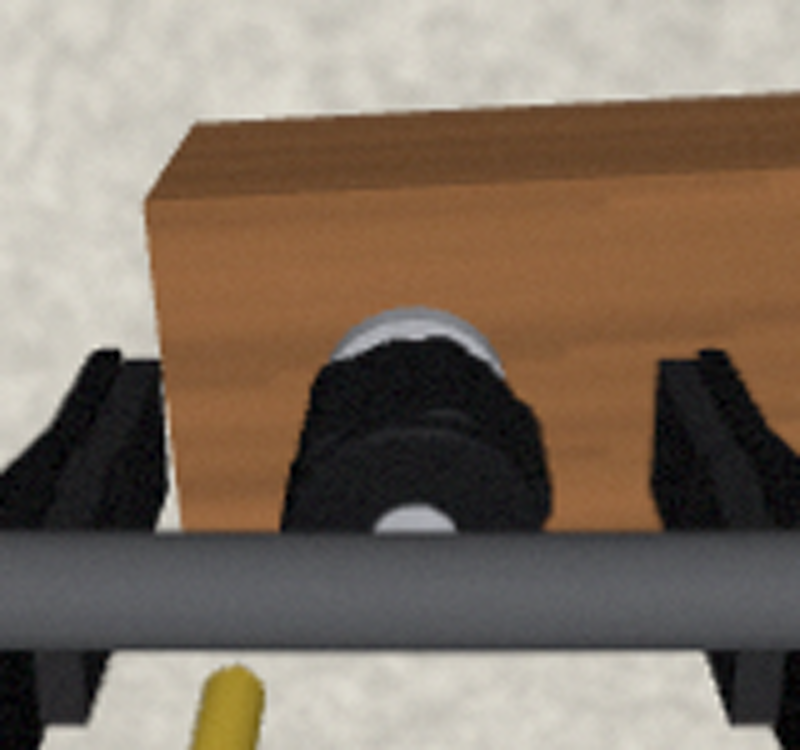

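View pics/side4.png

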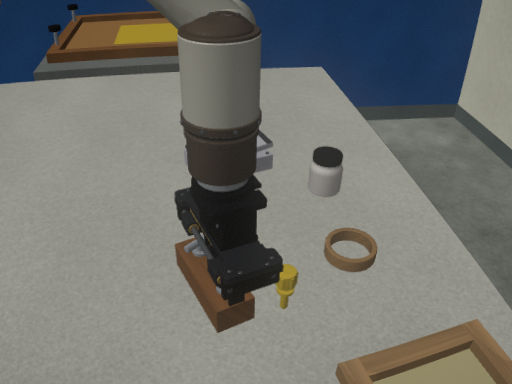

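Run:
```python
from h import *
w=ld('wrist4'); st=manip.sense(); tp=st['tool_pos']
u=np.array([.958,.287,0])
obs=(170+415/5-.4,150+308/5-.4)
e=atz(w,*obs,.050); c=e+u*.013; print('axis from collar',c,'rel tcp along z',(c-tp)@u, 'lat',(c-tp)@np.array([-.287,.958,0]))
e=atz(w,170+415/5-.4,150+503/5-.4,.085); print('dot far edge',e, (e-tp)@u)
# tips reference: front edge px y
print('tip front obs y',150+360/5-.4,'pred',proj(w,[tp-u*.0095])[0])
```

```text
axis from collar [ 0.52389277 -0.2349061   0.05      ] rel tcp along z -0.0007697522330987674 lat 0.0010406127226217277
dot far edge [ 0.52067508 -0.23599197  0.085     ] -0.004163948309518385
tip front obs y 221.6 pred [251.03132494 220.24077344]
```

>>> {"name": "servo_tool", "arguments": {
  "commands": "0 0.1 0 0 0 0; 0 0 0 0 0 0; 0 0 0 0 0 0; 0 0 0 0 0 0; 0 0 0 0 0 0; 0 0 0 0 0 0; 0 0 0 0 0 0; 0 0 0 0 0 0",
  "jaw": 0
}}

```text
t: 9.55
tool_pos: [0.5244, -0.2346, 0.0546]
ee_rot: [-0.819, 1.571, -0.528]
ft_force: [-0.1, -0.3, 0.2]
finger_gap: 0.0292
```

>>> {"name": "servo_tool", "arguments": {
  "commands": "0 0 1 0 0 0; 0 0 1.5 0 0 0; 0 0 2 0 0 0; 0 0 2 0 0 0; 0 0 2 0 0 0; 0 0 1.5 0 0 0; 0 0 0 0 0 0; 0 0 0 0 0 0"
}}

```text
t: 10.55
tool_pos: [0.5238, -0.2343, 0.154]
ee_rot: [2.395, 1.569, 2.685]
ft_force: [-0.5, 0.2, -1.0]
finger_gap: 0.0292
```

Run:
```python
from h import *
st=manip.sense(); print(st['tool_pos'],st['ft_force'],st['finger_gap'])
for n in('wrist','side','top'): grab(n,n+'5')
crop('wrist5',170,150,330,300,5); crop('side5',160,180,310,330,4)
```

```text
[ 0.52380338 -0.2343209   0.1539524 ] [-0.46290071  0.21526512 -1.00302369] 0.029169524585522657
```

View pics/wrist5_c170_150.png

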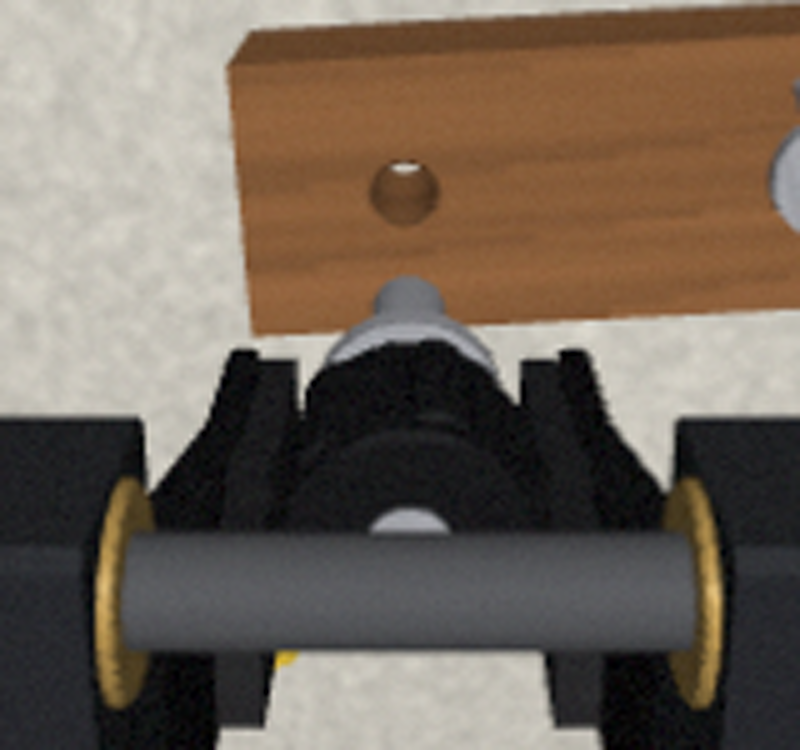

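View pics/side5_c160_180.png

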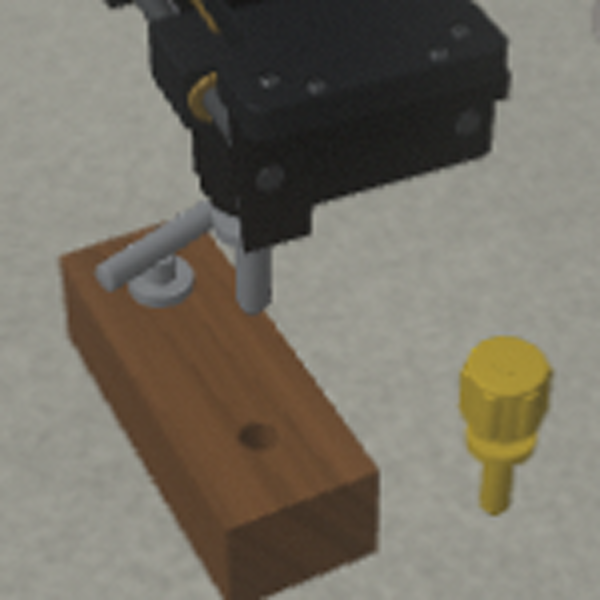

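Run:
```python
from h import *
from scipy.spatial.transform import Rotation as Ro
w=ld('wrist5'); st=manip.sense(); tp=np.array(st['tool_pos']); R=Ro.from_euler('xyz',st['ee_rot']).as_matrix(); print(np.round(R,4))
u=R[:,2]; a=-R[:,0]  # a up
C=tp-a*.009   # collar underside guess
a_=np.linspace(0,2*np.pi,73)
def circ(h,r): 
    P=np.array([C+a*h+r*(np.cos(t)*u+np.sin(t)*R[:,1]) for t in a_]); q=proj(w,P); return ((q-[170,150]+.4)*5)
for h,r in((0,.013),(.005,.013),(-.038,.004),(-.038,.006),(-.033,.006),(.040,.006)):
    q=circ(h,r); print(h,r,'y',q[:,1].min().round(1),q[:,1].max().round(1),'x',q[:,0].min().round(1),q[:,0].max().round(1))
```

```text
[[-1.900e-03 -2.867e-01  9.580e-01]
 [ 4.000e-04  9.580e-01  2.867e-01]
 [-1.000e+00  1.000e-03 -1.700e-03]]
0 0.013 y 302.0 471.5 x 313.7 499.0
0.005 0.013 y 315.6 488.7 x 311.3 501.3
-0.038 0.004 y 270.1 314.8 x 382.8 430.6
-0.038 0.006 y 258.7 325.9 x 370.8 442.5
-0.033 0.006 y 268.9 337.4 x 370.0 443.3
0.04 0.006 y 491.8 585.6 x 352.3 459.4
```

>>> {"name": "servo_tool", "arguments": {
  "commands": "0.5 2 0.5 0 0 0; 1 4.5 0 0 0 0; 1.2 5.5 0 0 0 0; 1.2 5.5 0 0 0 0; 1.2 5.5 0 0 0 0; 1.2 5.5 0 0 0 0; 1.2 5.5 0 0 0 0; 1 4 0 0 0 0"
}}

```text
t: 11.7
tool_pos: [0.6093, 0.1489, 0.1595]
ee_rot: [0.58, 1.571, 0.873]
ft_force: [-0.8, -0.5, -0.1]
finger_gap: 0.0291
```

>>> {"name": "servo_tool", "arguments": {
  "commands": "0.6 2.5 0 0 0 0; 0.3 1.5 0 0 0 0; 0 0 0 0 0 0; 0 0 0 0 0 0; 0 0 0 0 0 0; 0 0 0 0 0 0; 0 0 0 0 0 0; 0 0 0 0 0 0"
}}

```text
t: 12.7
tool_pos: [0.6184, 0.1853, 0.1596]
ee_rot: [-2.22, 1.571, -1.929]
ft_force: [-0.1, -0.5, -1.3]
finger_gap: 0.0294
```

Run:
```python
from h import *
st=manip.sense(); print(st['tool_pos'],st['ee_rot'],st['ft_force'],st['finger_gap'])
for n in('wrist','side'): grab(n,n+'6')
crop('wrist6',170,150,330,300,5); crop('side6',150,60,310,200,4)
```

```text
[0.61837199 0.18529744 0.15960105] [-2.21989226  1.57078803 -1.92921625] [-0.08165263 -0.46713207 -1.2964842 ] 0.02941220080279023
```

View pics/wrist6_c170_150.png

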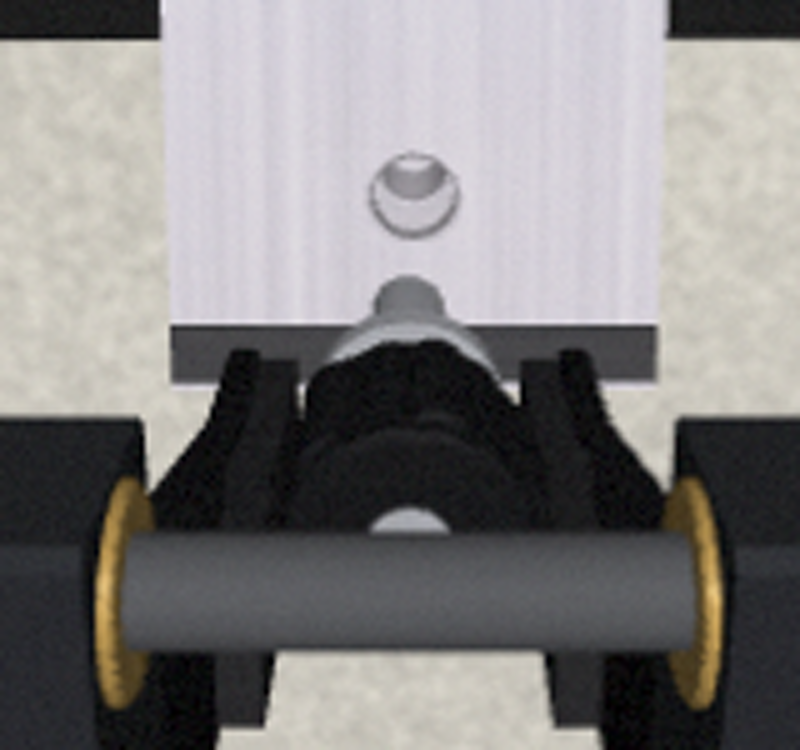

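View pics/side6_c150_60.png

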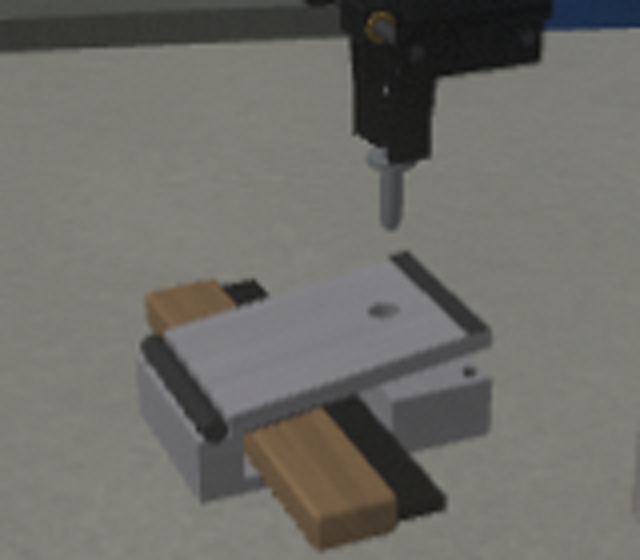

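Run:
```python
from h import *
w=ld('wrist6'); tp=manip.sense()['tool_pos']
u=np.array([.958,.287,0]);l=np.array([-.287,.958,0])
q=(170+415/5-.4-.7,150+195/5-.4-.8)
print(pd(w,200,200,2),pd(w,253,205,1), pd(w,253,170,1))
for z in(.060,.0625,.065):
    c=atz(w,*q,z); print(z,c,(c-tp)@u,(c-tp)@l)
# lid angle from depth
P=np.array([pd(w,a,b,1) for a in range(205,300,6) for b in range(150,175,4)]); c=P.mean(0); n=np.linalg.svd(P-c)[2][2]; n*=np.sign(n[2]); print('th',np.arccos(n[2]))
```

```text
[6.67029346e-01 1.32000433e-01 4.83923877e-04] [0.61319888 0.1853832  0.11816722] [0.59744128 0.18098768 0.06164318]
0.06 [0.61587248 0.18539801 0.06      ] -0.0024232601422398067 0.0006715973780261564
0.0625 [0.61517122 0.18518088 0.0625    ] -0.0031573913231629095 0.0006648476407547378
0.065 [0.61446995 0.18496374 0.065     ] -0.003891522504086012 0.0006580979034833191
th 0.12583003857567485
```

>>> {"name": "servo_tool", "arguments": {
  "commands": "-0.14 0.04 -1 0 0 0; 0 0 -2 0 0 0; 0 0 -2 0 0 0; 0 0 -1 0 0 0; 0 0 -0.7 0 0 0; 0 0 -0.4 0 0 0; 0 0 0 0 0 0; 0 0 0 0 0 0"
}}

```text
t: 13.8
tool_pos: [0.6173, 0.186, 0.0892]
ee_rot: [0.134, 1.57, 0.425]
ft_force: [0.6, 0.5, -1.5]
finger_gap: 0.0296
```

Run:
```python
from h import *
st=manip.sense(); print(st['tool_pos'],st['ee_rot'],st['ft_force'],st['moment'])
for n in('wrist','side'): grab(n,n+'7')
crop('wrist7',170,150,330,300,5); crop('side7',190,90,290,190,6)
```

```text
[0.61733957 0.18600567 0.08917342] [0.13423914 1.56960227 0.42518826] [ 0.57881651  0.54576215 -1.46067182] [ 0.02597661 -0.0261372  -0.02488737]
```

View pics/wrist7_c170_150.png

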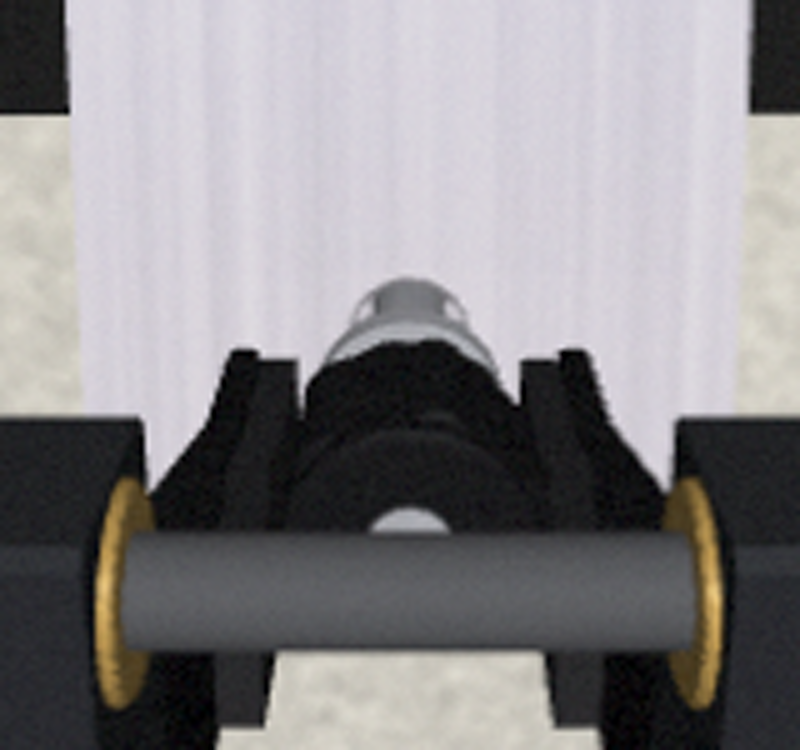

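View pics/side7_c190_90.png

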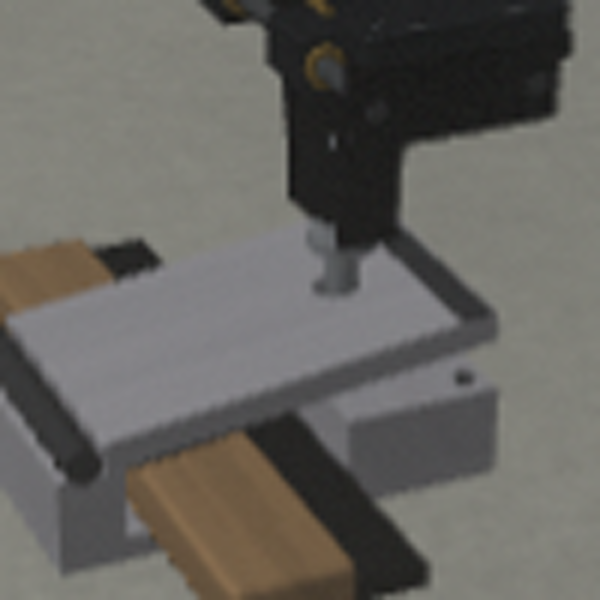

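>>> {"name": "servo_tool", "arguments": {
  "commands": "0 0 -0.3 0 0 0; 0 0 -0.3 0 0 0; 0 0 -0.2 0 0 0; 0 0 -0.2 0 0 0; 0 0 -0.2 0 0 0; 0 0 -0.2 0 0 0; 0 0 0 0 0 0; 0 0 0 0 0 0"
}}

```text
t: 14.9
tool_pos: [0.617, 0.1859, 0.0746]
ee_rot: [1.751, 1.571, 2.042]
ft_force: [0.5, 0.7, -0.9]
finger_gap: 0.0291
```

>>> {"name": "servo_tool", "arguments": {
  "commands": "0 0 -0.2 0 0 0; 0 0 -0.2 0 0 0; 0 0 -0.2 0 0 0; 0 0 -0.2 0 0 0; 0 0 -0.2 0 0 0; 0 0 0 0 0 0; 0 0 0 0 0 0; 0 0 0 0 0 0"
}}

```text
t: 15.9
tool_pos: [0.6181, 0.1862, 0.0652]
ee_rot: [0.028, 1.568, 0.32]
ft_force: [0.7, -0.5, 4.4]
finger_gap: 0.0291
```

>>> {"name": "servo_tool", "arguments": {
  "commands": "0 0 -0.2 0 0 0; 0 0 -0.2 0 0 0; 0 0 -0.2 0 0 0; 0 0 -0.1 0 0 0; 0 0 -0.1 0 0 0; 0 0 0 0 0 0; 0 0 0 0 0 0; 0 0 0 0 0 0"
}}

```text
t: 16.9
tool_pos: [0.6186, 0.1864, 0.0583]
ee_rot: [-0.015, 1.567, 0.277]
ft_force: [-0.1, -0.8, 8.9]
finger_gap: 0.0292
```

Run:
```python
from h import *
st=manip.sense(); print(st['tool_pos'],st['ee_rot'],st['ft_force'],st['moment'])
for n in('wrist','side'): grab(n,n+'8')
crop('wrist8',170,150,330,300,5); crop('side8',190,90,290,190,6)
```

```text
[0.61858677 0.18638369 0.05829374] [-0.01487032  1.56675433  0.27683735] [-0.11828155 -0.76746959  8.88583656] [-0.11296509  0.15115958  0.02552659]
```

View pics/wrist8_c170_150.png

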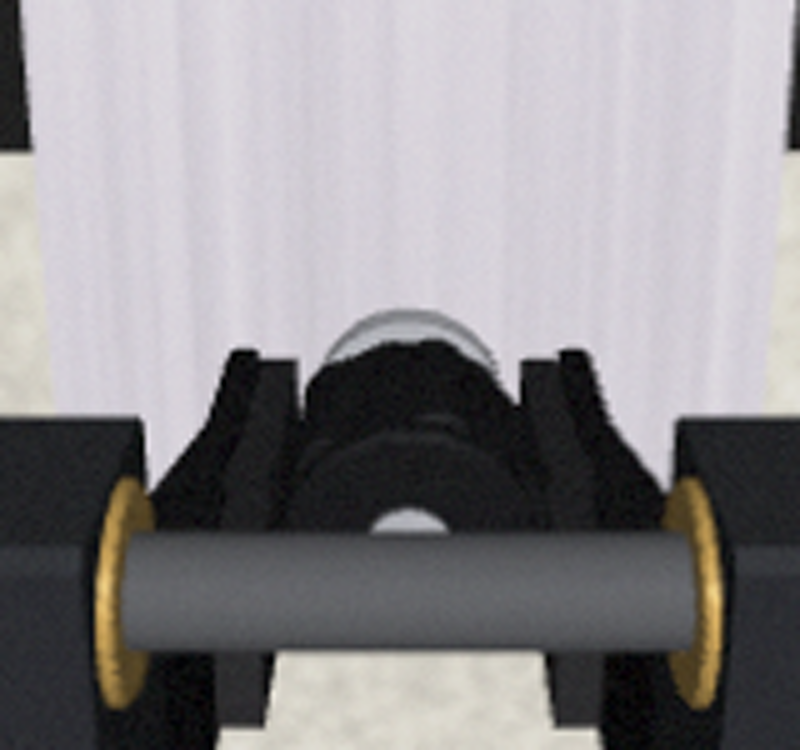

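View pics/side8_c190_90.png

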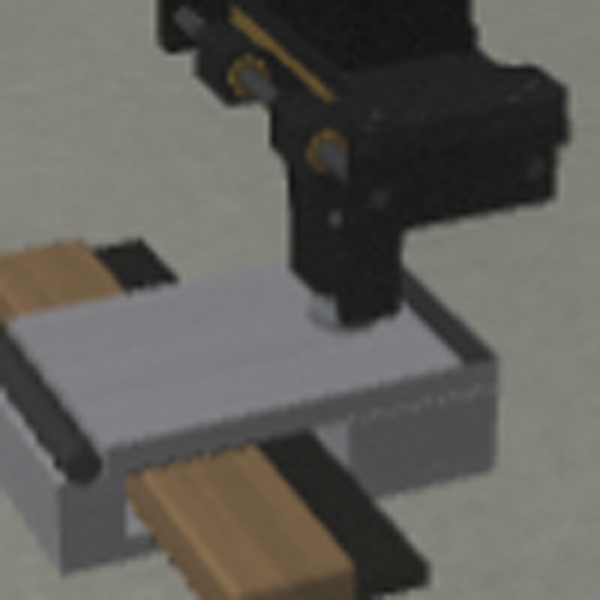

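>>> {"name": "servo_tool", "arguments": {
  "commands": "0 0 -0.1 0 0 0; 0 0 -0.1 0 0 0; 0 0 0 0 0 0; 0 0 0 0 0 0; 0 0 0 0 0 0; 0 0 0 0 0 0; 0 0 0 0 0 0; 0 0 0 0 0 0"
}}

```text
t: 18.0
tool_pos: [0.6187, 0.1864, 0.0574]
ee_rot: [-0.056, 1.566, 0.236]
ft_force: [-2.0, -0.9, 14.3]
finger_gap: 0.0292
```

Run:
```python
from h import *
from scipy.spatial.transform import Rotation as Ro
st=manip.sense(); print(st['tool_pos'],st['ft_force'],st['moment'],np.abs(st['qvel']).max(),st['finger_gap'])
print(np.round(Ro.from_euler('xyz',st['ee_rot']).as_matrix(),4))
for n in('wrist','side','top'): grab(n,n+'9')
crop('wrist9',170,150,330,300,5); crop('side9',190,90,290,190,6)
w=ld('wrist9')
P=np.array([pd(w,a,b,1) for a in range(190,315,6) for b in range(60,190,5)]); c=P.mean(0); n=np.linalg.svd(P-c)[2][2]; n*=np.sign(n[2]); print('th',np.arccos(n[2]),n,P[:,2].min(),P[:,2].max())
w=ld('wrist2')
P=np.array([pd(w,a,b,1) for a in range(200,315,6) for b in range(60,180,5)]); c=P.mean(0); n=np.linalg.svd(P-c)[2][2]; n*=np.sign(n[2]); print('ref shut th',np.arccos(n[2]),n,P[:,2].min(),P[:,2].max())
t0,t=ld('top0'),ld('top9')
for p in((222,125),(328,256),(309,140),(370,194)): print(p,pd(t0,*p)[2],pd(t,*p)[2], np.abs(t0['img'][p[1]-25:p[1]+25,p[0]-20:p[0]+20].astype(int)-t['img'][p[1]-25:p[1]+25,p[0]-20:p[0]+20]).mean())
```

```text
[0.61869172 0.1863885  0.0574068 ] [-1.97382222 -0.91745699 14.28693198] [-0.13082769  0.67384879  0.03768389] 0.00208692869435737 0.02918365649618386
[[ 4.400e-03 -2.879e-01  9.576e-01]
 [ 1.100e-03  9.577e-01  2.879e-01]
 [-1.000e+00 -3.000e-04  4.600e-03]]
th 0.0003939212447092838 [ 1.41046161e-04 -3.67804187e-04  9.99999922e-01] 0.04757152949430904 0.049371098315440703
ref shut th 0.0009561429648564116 [ 9.50827729e-04 -1.00676311e-04  9.99999543e-01] 0.047856657020180216 0.049417864072844764
(222, 125) 0.08538066546991863 0.08440247977862447 6.403333333333333
(328, 256) 0.07044434861610405 0.07224864757614335 5.7075
(309, 140) 0.0021952312760143977 0.0011348415750989105 6.046666666666667
(370, 194) 0.07889369950242964 0.07803619486453606 6.442
```

View pics/side9_c190_90.png

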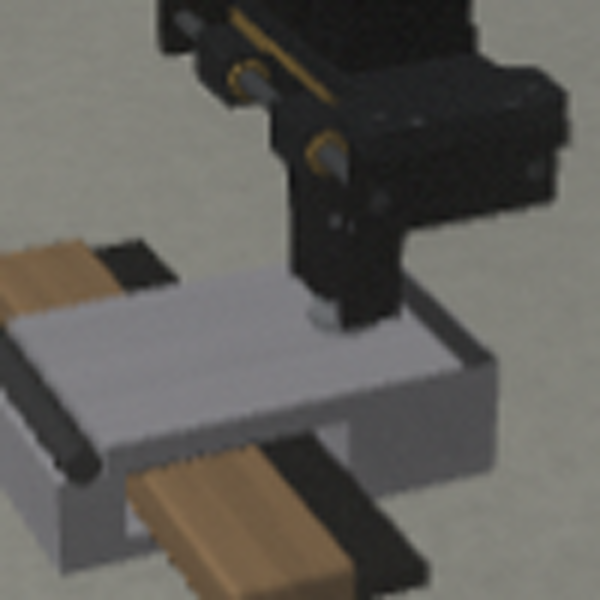

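View pics/wrist9_c170_150.png

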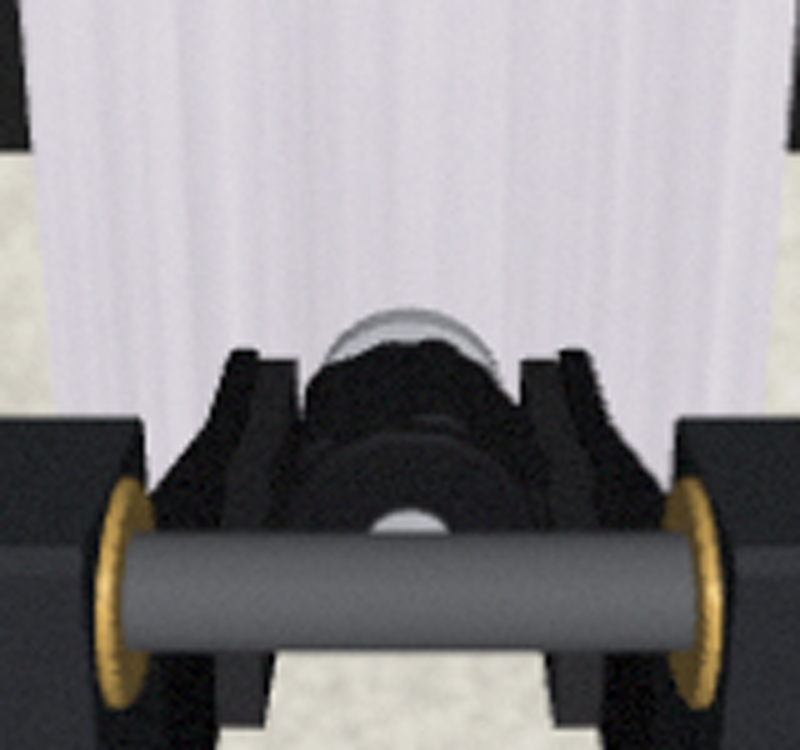

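>>> {"name": "servo_tool", "arguments": {
  "commands": "0 0 0 0 0 0; 0 0 0 0 0 0; 0 0 0 0 0 0; 0 0 0 0 0 0; 0 0 0 0 0 0; 0 0 0 0 0 0; 0 0 0 0 0 0; 0 0 0 0 0 0"
}}

```text
t: 19.15
tool_pos: [0.6187, 0.1864, 0.0574]
ee_rot: [-0.055, 1.566, 0.237]
ft_force: [-2.2, 0.5, 13.4]
finger_gap: 0.0294
```

Run:
```python
from h import *
st=manip.sense(); print(st['t'],st['tool_pos'],st['ft_force'],st['finger_gap'])
if 10<st['ft_force'][2]<20: print(manip.hand_in())
```

```text
19.15 [0.61871221 0.18640043 0.05744194] [-2.22996366  0.49858939 13.39322665] 0.029428545299210403
the job is handed in; nothing more can be done
None
```

I pushed the lid shut with the closed fingertips, took the black-knob pin out of the stand and pushed it down through the lid hole into the lower half. I handed in at t = 19.15 s, still gripping the knob and pressing down; no verdict is reported.

**Last checks:**
- **Lid:** it lies flat; the angle fitted from depth is about 0.0004 rad.
- **Pin:** in the side view the collar looks seated on the lid, and the pin had not shifted in the grip. The tool's tilt is about 0.005 rad.
- **Push:** it held steady at 13–14 N through a 1 s hold with no movement. There is also a small sideways force of about 2 N.
- **Position:** the fingers ended about 1.7 mm from my estimate of the hole centre, inside the 4 mm limit. My separate hole estimates disagreed by 2–4 mm. The pin went into both holes without resistance.
- **Other objects:** the T-bar pin, ink jar, tape roll and yellow look-alike show no change in the last top picture. This was only a coarse before-and-after comparison, and I did not view that picture itself.

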